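# Hang the foam-marking template on its sprung keyhole stud

### The arm

A 7-joint arm with a two-finger parallel gripper is mounted at the origin on a cart in front of the work surface, level with it; the furniture and walls round the work are solid. World frame = base frame: x ahead of the robot, y to its left, z up, the work surface at z = 0. Lengths are in m, angles in rad, forces in N, time in s.
With the tool pointing down it reaches from about 0.35 to 0.9 m from the base axis. Payload 19.9 kg.
Tool frame: the origin (TCP) lies midway between the tips of the shut fingers; the grasp point (between the pads) lies 19 mm behind it; x points along the fingers, z is the direction in which the jaws open and shut, and the axes are right-handed (so a half turn about x gives the same grasp; the last joint's range is limited). The gripper opens to 94 mm and grips with 3 to 60 N. Pads are 16 mm wide; open, the fingers measure 119 mm over their backs; the gripper's body (75 mm by 177 mm) begins 78 mm behind the grasp point.
Start: joints at [1.119, 0.417, -0.01, 1.614, 0.005, 1.111, -0.053], TCP at [0.249, -0.573, 0.205] pointing down, gripper open.
Joint ranges: [-2.81, 2.81], [-0.39, 2.02], [-1.27, 1.25], [0.06, 2.57], [-1.19, 4.33], [0.19, 2], [-2.82, 2.82]. Speed limits (rad/s): [1.89, 1.89, 2.39, 2.39, 3.01, 3.01, 3.01].

### API

Orientations are given as [roll, pitch, yaw] about the fixed x, y, z axes, in that order (R = Rz(yaw) Ry(pitch) Rx(roll)).
In Python, from station import robot gives the robot as it stands.
- The arm moves only by the tool send_rows, never from a script. Its arguments are lists of equal length, an entry for each row: "translation": the shift along the tool's x, y, z in m, a list of three; "twist": the turn about the tool's x in degrees. A call has 1 to 10 rows; each row is the pose to reach, as a shift and turn from the pose measured when the call began, along the tool's axes at that moment; what a row does not reach only later rows make up. A row lasts 1/12 s, in which the tool goes at most 41.7 mm and 7.16 degrees, less where a joint would pass 70% of its speed; a pose out of reach is approached as far as the arm can. A call with a gripper value outside its range is refused whole. "jaw" is the finger opening in m, from 0 to 0.094, set as the call begins (left out, the last holds). The fingers move at their own pace and stop on an object; "force" is the grip in N (left out, the last holds). Time passes only in rows, so rows that repeat a pose let the fingers close. It gives the time, the measured TCP pose, the force and the opening at its end, in the units of the state.
- robot.get_state(): the state, without advancing time (a new reading comes with each control period).
- robot.snapshot(name): name is "scene" or "top"; returns the picture (420x560x3 uint8, red, green, blue); there is no depth.
- robot.camera_params(name): a dict with "intrinsics" (3x3 intrinsics, pixels), "k1" (the pictures are not rectified: a ray, as slopes to the right and down, at radius r is drawn at 1 + k1 r^2 times it, then the intrinsics apply), "T" (4x4, takes a point from camera to world coordinates). Camera axes: x right, y down, z forward; pixel columns grow to the right and rows downward; lengths in m; the calibration is good to about 2 mm. A picture is of the moment at which its call begins. camera_params takes no time and is no camera call.
- robot.job_done(): hands the job in, once; it reports no verdict.
Trained networks look in the newest picture that a camera, given by its name, has taken for a name from the list of things; names that differ only in an ending like _2 or _b are one class to them, and where a whole thing is asked for, a point or a joint stands for the part that bears it (a point fixed in the world has none). Each returns a list of dicts, best first, with "confidence" (0 to 1); they miss things now and then, are a little off and sometimes report something else, mostly with a low value. They report only what shows in the picture. A call takes as long as a camera call.
- robot.boxes_of(target, camera): "box" ([centre column, centre row, width, height] in pixels, round what is visible of it).
The state is a dict: "time_s": time; "joints": joint angles; "joint_velocities": joint speeds; "joint_efforts": joint torques, N m; "ee_pos": TCP position; "eef_rot": TCP orientation; "contact_force": force on the tool from outside, world axes, zero at the start; "wrist_torque": the same for the moment, N m; "gripper_width": finger opening in m.
Only numpy, scipy, OpenCV 4.12 (cv2) and the standard library are available. Lean on these libraries where they do the work, as an engineer would, in place of code of your own. Each camera call takes 0.05 s, during which the arm holds its last target. There are 200 camera calls.

### The job

The plywood marking template lying on the table belongs on the sloping template board: put its keyhole over the one empty stud, grip bar outwards, press it against the spring until it rests on the rubber strip, and slide it fully down so that the stud's neck sits at the closed end of the narrow slot and the template hangs straight, held under the stud's head. Let go of it, and leave the two templates already hanging and the other things on the table alone.

Things in the scene. Friction and masses are not known exactly. Their poses are not given: they have to be found in the camera images.
- template_grip (a point): Centre of the wooden grip bar (56 mm along x, 28 wide along y, 34 high) on the loose plywood template, a flat fin-shaped plate 150 x 82 x 6 mm, about 0.16 kg, lying grip up; 23 mm above the plate's underside. Axes: x along the plate to its hanging end (the keyhole end; plate spans x -66 to +84 mm), y across it (+44 to -38 mm), z out of the plate on the grip side.
- template_hole (a point): Centre of the round hole, 19 mm in diameter, of the template's keyhole, at half the plate's thickness: 48 mm in +x of the grip's centre, 20 mm below it. From it a slot 11 mm wide runs on towards +x; its closed end is 21.5 mm from the hole's centre. Axes as template_grip.
- template_seat (a point): Point in the template's slot, at half the plate's thickness, where the axis of the stud's neck lies when the template is fully home (neck against the slot's closed end): 65.5 mm in +x of the grip's centre, 17.5 mm beyond the hole's centre. Axes as template_grip.
- rack: Fixed template board, 390 mm wide: a grey board sloping at 45 degrees towards the robot, on plywood cheeks. Origin: on the table under the board's middle; x away from the robot, y left, z up. Three stations at y = -122, 0, 122 mm, order shuffled, two with templates; their centres on the face are at x = 31, z = 153 mm. A rubber rest strip 10 mm high crosses the face 99 mm down the slope from them.
- station_seat (a point): Centre of the free station, 13 mm above the board. Axes: x up the slope, y along the board to the left, z out of the board (45 degrees from vertical, to the robot); a straight-hanging template's x, y, z lie along these. The empty stud is clamped tight in a slotted plate here, set up to 8 mm to either side of this point along y (not reported, to be felt or seen), exactly at x = 0.
- collar (a joint): Sprung disc, 29 mm across, round the stud's 8 mm neck; 0 = out, top 14 mm above the board; 3 N starts it, 5.4 N at 0.004 m. Head: 16 mm across, 17 to 23 mm above the board, top rim bevelled 2 mm. Plate's underside: at 23 mm if the hole misses the head, 14 mm once entered, 10 mm pressed home on the strip, 1 mm to spare under the head. Once slid home, the spring lifts the plate against the head.
- hung_arrow: Arrow-shaped plywood template (with the same grip bar) hanging on another stud of the board, to be left alone. Origin: on the board's face at the centre of its station.
- hung_slab: Straight-sided plywood template (with the same grip bar) hanging on another stud of the board, to be left alone. Origin: on the board's face at the centre of its station.
- marker: Felt marker 134 x 17 x 17 mm on the table, a bystander. Origin: middle of its underside.
- tape_measure: Tape measure 85 x 68 x 34 mm lying on the table, a bystander. Origin: middle of its underside.
- spring_clamp: Plastic spring clamp 122 x 66 x 22 mm on the table, a bystander. Origin: middle of its underside.
- sanding_block: Wooden sanding block 112 x 66 x 32 mm on the table, a bystander. Origin: middle of its underside.
- foam_far_small: White foam piece 137 x 98 x 36 mm on the table, a bystander. Origin: middle of its underside.

How it is judged:
At the end, for the whole second after the job is handed in: The stud's neck is at the closed end of the template's slot (seat point within 4 mm of the station's up the slope, 12 mm along the board), plate under the head (within 3.5 mm) pressing the collar 1.5 mm or more, parallel to the board within 0.08 rad, straight within 0.2 rad, released, at rest (x of template_seat in the frame of station_seat between -0.004 and 0.004 m and y of template_seat in the frame of station_seat between -0.012 and 0.012 m and z of template_seat in the frame of station_seat between -0.003 and 0.0035 m and value of joint collar above 0.0015 m and angle between the z axis of template_grip and the z axis of station_seat, either way round below 0.08 rad and angle between the x axis of template_grip and the x axis of station_seat, either way round below 0.2 rad and linear speed of template below 0.01 m/s); the robot touches nothing.
It fails at once if a template already hanging is struck or pushed (over 8 N) (contact force between any of hung_arrow, hung_slab and the arm above 8 N or contact force between any of hung_arrow, hung_slab and the fingers above 8 N or contact force between any of hung_arrow, hung_slab and template above 8 N).
It fails at once if a bystander is moved by more than 30 mm (distance of any of marker, tape_measure, spring_clamp, sanding_block, foam_far_small from where it was at the start of the episode above 0.03 m).
It also fails if it takes over 70 s, if anything falls off the work surface, if the arm or the gripper's body presses on something with over 40 N, if the wrist force passes 120 N, or if a joint passes its speed limit or range.

## Working session

There is one attempt and no reset: what is moved stays moved. The work goes in short steps, Python scripts to look and compute and a tool call to move; the robot and the scene stay as the last step left them, time stands still between calls to the robot, and variables do not carry over. Pictures are saved under pics/ and viewed, about 8 in all and at most 12, crops included, and the job is handed in when it is done.

Besides the shell and the picture viewer there is one more tool, called as name(argument=value, ...) on one line, values as JSON. send_rows: Moves the arm, as the interface text tells. Its arguments: {"type":"object","properties":{"translation":{"type":"array","items":{"type":"array","items":{"type":"number"}}},"twist":{"type":"array","items":{"type":"number"}},"jaw":{"type":"number"},"force":{"type":"number"}},"required":["translation","twist"]}

```bash
mkdir -p pics; ls
python3 - <<'E'
from station import robot
import cv2,numpy as np
np.set_printoptions(precision=4,suppress=True)
for c in("scene","top"):
    im=robot.snapshot(c); cv2.imwrite(f"pics/{c}0.png",cv2.resize(im[:,:,::-1],None,fx=1.4,fy=1.4,interpolation=cv2.INTER_CUBIC))
    p=robot.camera_params(c); print(c,p["intrinsics"],p["k1"],p["T"])
    for t in("template_grip","rack","hung_arrow","hung_slab","collar"):
        print(t,[(np.round(d["box"]),round(d["confidence"],2)) for d in robot.boxes_of(t,c)[:3]])
s=robot.get_state();print(s["time_s"],s["ee_pos"],s["eef_rot"],s["gripper_width"])
E
```

```text
pics
scene [[398.8842   0.     277.9179]
 [  0.     398.8842 205.0388]
 [  0.       0.       1.    ]] 0.01619644778003662 [[-0.6032 -0.4882  0.6307 -0.1971]
 [-0.7974  0.3832 -0.4662  0.5933]
 [-0.0141 -0.7841 -0.6204  0.8715]
 [ 0.      0.      0.      1.    ]]
template_grip [(array([386., 203.,  32.,  31.]), 0.68), (array([226., 207.,  31.,  47.]), 0.2)]
rack [(array([256., 201., 132., 112.]), 0.56)]
hung_arrow [(array([225., 207.,  35.,  47.]), 0.81), (array([331., 182.,  26.,  25.]), 0.75)]
hung_slab []
collar []
top [[485.0499   0.     273.0819]
 [  0.     485.0499 209.6727]
 [  0.       0.       1.    ]] 0.043218014988489956 [[ 0.0069 -0.9862  0.1655  0.2816]
 [-1.     -0.0062  0.0046  0.0424]
 [-0.0035 -0.1655 -0.9862  1.6923]
 [ 0.      0.      0.      1.    ]]
template_grip [(array([389., 240.,  33.,  38.]), 0.78)]
rack [(array([279., 174., 118.,  62.]), 0.84)]
hung_arrow [(array([242., 176.,  30.,  46.]), 0.59)]
hung_slab [(array([318., 175.,  24.,  38.]), 0.95)]
collar []
0.6 [ 0.249  -0.5732  0.2054] [-2.7059  1.5707  2.4163] 0.09391629544722303
```

View pics/scene0.png

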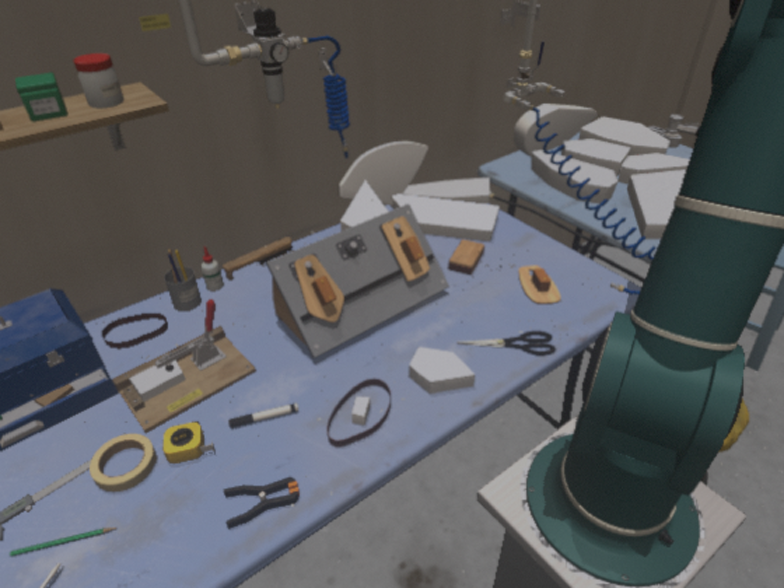

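View pics/top0.png

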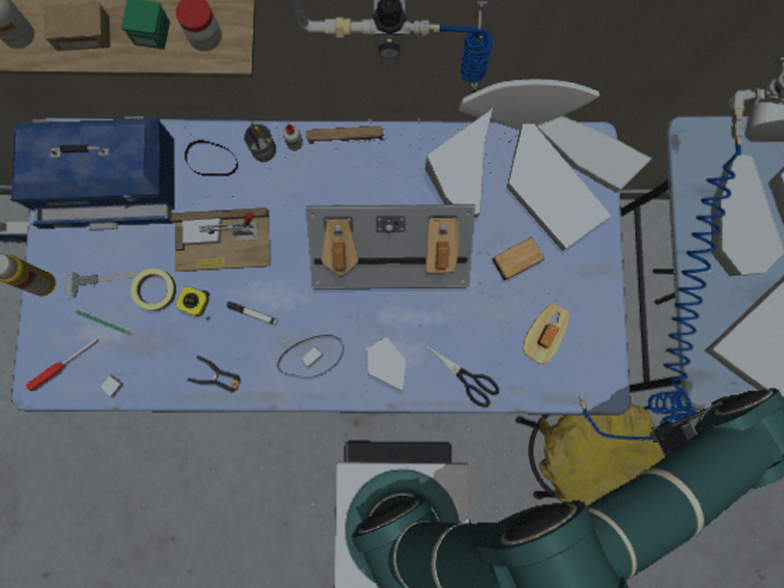

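The middle station is free: its stud is at about (390,224) in the enlarged top view. The loose template is at about (547,333), with its keyhole end pointing up and slightly right. I'll zoom in to measure both.

```bash
cat > h.py <<'E'
import numpy as np,cv2
from scipy.spatial.transform import Rotation as Ro
from station import robot
np.set_printoptions(precision=4,suppress=True)
def ray(c,u,v):
    p=robot.camera_params(c);K=np.array(p["intrinsics"]);k=p["k1"];T=np.array(p["T"])
    d=np.array([(u-K[0,2])/K[0,0],(v-K[1,2])/K[1,1]]);x=d.copy()
    for _ in range(20): x=d/(1+k*(x@x))
    return T[:3,3],T[:3,:3]@np.r_[x,1]
def onz(c,u,v,z):
    o,d=ray(c,u,v);return o+d*(z-o[2])/d[2]
def proj(c,P):
    p=robot.camera_params(c);K=np.array(p["intrinsics"]);T=np.array(p["T"])
    q=(np.atleast_2d(P)-T[:3,3])@T[:3,:3];x=q[:,:2]/q[:,2:]
    x=x*(1+p["k1"]*(x**2).sum(1))[:,None];return x*K[0,0]+K[:2,2]
E
python3 - <<'E'
from h import *
im=robot.snapshot("top")[:,:,::-1]
cv2.imwrite("pics/rawtop.png",im); cv2.imwrite("pics/rawscene.png",robot.snapshot("scene")[:,:,::-1])
a=cv2.resize(im[140:212,212:344],None,fx=6,fy=6,interpolation=cv2.INTER_CUBIC)
b=cv2.resize(im[212:265,370:412],None,fx=8,fy=8,interpolation=cv2.INTER_CUBIC)
cv2.imwrite("pics/a.png",a);
s=cv2.imread("pics/rawscene.png")[180:226,366:404]
s=cv2.resize(s,None,fx=9,fy=9,interpolation=cv2.INTER_CUBIC)
h=max(b.shape[0],s.shape[0]);c=np.zeros((h,b.shape[1]+s.shape[1],3),np.uint8);c[:b.shape[0],:b.shape[1]]=b;c[:s.shape[0],b.shape[1]:]=s
cv2.imwrite("pics/b.png",c);print(a.shape,c.shape)
E
```

```text
(432, 792, 3) (424, 678, 3)
```

View pics/a.png

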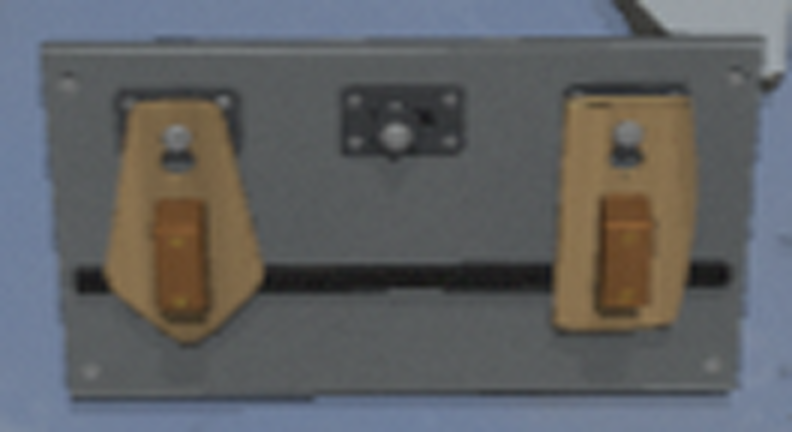

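View pics/b.png

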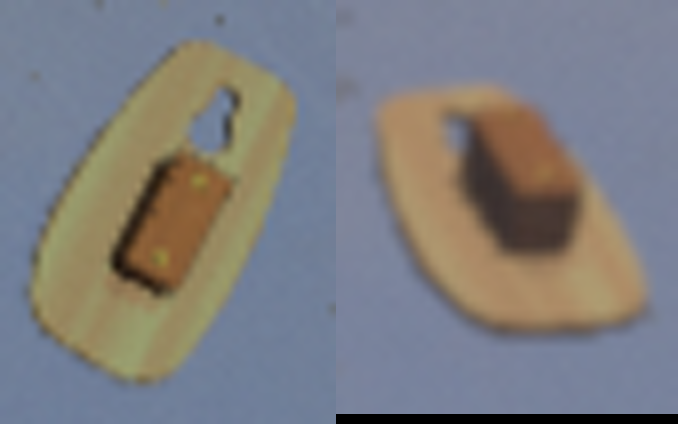

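```bash
cat >> h.py <<'E'
def tri(u1,u2):
    (o1,d1),(o2,d2)=ray("top",*u1),ray("scene",*u2)
    t=np.linalg.lstsq(np.c_[d1,-d2],o2-o1,rcond=None)[0]
    a,b=o1+d1*t[0],o2+d2*t[1];return (a+b)/2,np.linalg.norm(a-b)
E
python3 - <<'E'
from h import *
s=robot.get_state();R=Ro.from_euler('xyz',s["eef_rot"]).as_matrix();print("tool axes cols\n",R)
A=lambda x,y:(212+(x+.5)/6-.5,140+(y+.5)/6-.5)
B=lambda x,y:(370+(x+.5)/8-.5,212+(y+.5)/8-.5)
g=onz("top",*B(179.5,219.5),.040);h=onz("top",*B(212,128),.003)
s1,s2=onz("top",*B(199,181),.04),onz("top",*B(160,258),.04)
print("grip",g,"hole",h,"d",np.linalg.norm((h-g)[:2]),"ang",np.degrees(np.arctan2(*(h-g)[[1,0]])),np.degrees(np.arctan2(*(s1-s2)[[1,0]])))
zh=.153+.023*.707
for n,p in dict(L=(176,133),M=(396,134),R=(628,131)).items(): print(n,onz("top",*A(*p),zh))
# board: bottom corners/top corners at nominal heights
for n,p,z in(("TL",(42,44),.153+.046),("TR",(765,40),.199),("BL",(70,397),.022),("BR",(738,392),.022),("plateL",(341,120),.16),("plateR",(465,120),.16),("screwTL",(67,83),.18),("screwTR",(736,76),.18)):
    print(n,onz("top",*A(*p),z))
print(robot.boxes_of("template_grip","top")[0],robot.boxes_of("marker","top")[:1])
print([ (d["box"],d["confidence"]) for d in robot.boxes_of("sanding_block","top")[:1]])
E
```

```text
tool axes cols
 [[-0.      0.9172  0.3984]
 [ 0.0001  0.3984 -0.9172]
 [-1.     -0.     -0.0001]]
grip [ 0.46   -0.3558  0.04  ] hole [ 0.5043 -0.3802  0.003 ] d 0.05054565280851992 ang -28.894037338417206 -28.116100767805868
L [0.6937 0.1546 0.1693]
M [0.6939 0.036  0.1693]
R [ 0.6962 -0.0891  0.1693]
TL [0.7339 0.2245 0.199 ]
TR [ 0.7383 -0.1595  0.199 ]
BL [0.5746 0.2245 0.022 ]
BR [ 0.58   -0.1646  0.022 ]
plateL [0.7041 0.0658 0.16  ]
plateR [ 0.7044 -0.0015  0.16  ]
screwTL [0.7181 0.2128 0.18  ]
screwTR [ 0.724  -0.1462  0.18  ]
{'box': [391.1, 239.8, 32.9, 44.3], 'confidence': 0.88} [{'box': [177.9, 222.2, 34.1, 15.1], 'confidence': 0.62}]
[([370.4, 185.7, 32.1, 30.0], 0.81)]
```

send_rows(translation=[[0,0.03,-0.012],[0,0.06,-0.024],[0,0.09,-0.036],[0.01,0.12,-0.048],[0.02,0.15,-0.06],[0.04,0.18,-0.073],[0.05,0.21,-0.085],[0.06,0.24,-0.098],[0.07,0.265,-0.108],[0.08,0.2807,-0.1141]], twist=[6,12,18,24,30,36,42,47,50,51.9], jaw=0.07)

```text
time_s: 1.68
ee_pos: [0.4633, -0.3539, 0.125]
eef_rot: [2.833, 1.57, 0.766]
contact_force: [0.5, -0.6, -0.2]
gripper_width: 0.0704
```

send_rows(translation=[[0,0,0],[0,0,0],[0,0,0]], twist=[0,0,0])

```text
time_s: 1.93
ee_pos: [0.4628, -0.3549, 0.1254]
eef_rot: [2.112, 1.57, 0.045]
contact_force: [-0.4, -0.7, 0.1]
gripper_width: 0.0704
```

Run:
```python
from h import *
s=robot.get_state();R=Ro.from_euler('xyz',s["eef_rot"]).as_matrix();print(s["time_s"],s["ee_pos"],s["joints"],s["gripper_width"],"\n",R)
print("tri grip top",tri((370+180/8-.5,212+220/8-.5),(366+(524-336+.5)/9-.5,180+150.5/9-.5)))
im=robot.snapshot("scene")[:,:,::-1];cv2.imwrite("pics/c.png",cv2.resize(im[140:250,330:450],None,fx=5,fy=5,interpolation=cv2.INTER_CUBIC))
```

```text
1.9333 [ 0.4628 -0.3549  0.1254] [ 0.5673  0.4306  0.0437  1.7958 -0.0235  0.9151 -1.4456] 0.0703601256562183 
 [[ 0.0007  0.8795 -0.476 ]
 [ 0.     -0.476  -0.8795]
 [-1.      0.0006 -0.0003]]
tri grip top (array([ 0.4599, -0.3569,  0.037 ]), np.float64(0.0011075076616242777))
```

View pics/c.png

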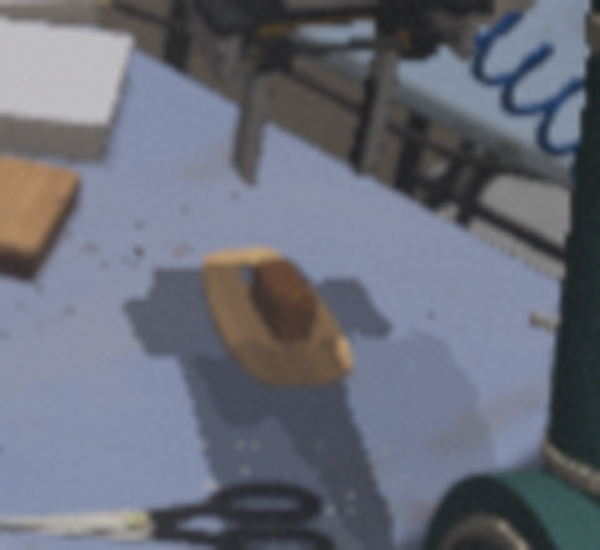

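The jaw lines up with the bar, and both fingers straddle it. Descending now and gripping with moderate force.

send_rows(translation=[[0.02,-0.001,0.0027],[0.045,-0.001,0.0027],[0.07,-0.001,0.0027],[0.09,-0.001,0.0027],[0.105,-0.001,0.0027],[0.1154,-0.001,0.0027],[0.1154,-0.001,0.0027],[0.1154,-0.001,0.0027]], twist=[0,0,0,0,0,0,0,0])

```text
time_s: 2.65
ee_pos: [0.4602, -0.358, 0.0106]
eef_rot: [1.613, 1.57, -0.456]
contact_force: [0.6, 0.5, 1.0]
gripper_width: 0.0697
```

send_rows(translation=[[0,0,0],[0,0,0],[0,0,0],[0,0,0],[0,0,0],[0,0,0],[0,0,0],[0,0,0]], twist=[0,0,0,0,0,0,0,0], jaw=0.02, force=12)

```text
time_s: 3.32
ee_pos: [0.4603, -0.3579, 0.0108]
eef_rot: [1.653, 1.57, -0.416]
contact_force: [-0.3, 1.5, 3.0]
gripper_width: 0.0283
```

send_rows(translation=[[-0.03,0,0],[-0.065,0,0],[-0.1,0,0],[-0.135,0,0],[-0.17,0,0],[-0.2,0,0],[-0.23,0,0],[-0.26,0,0],[-0.26,0,0],[-0.26,0,0]], twist=[0,0,0,0,0,0,0,0,0,0])

```text
time_s: 4.15
ee_pos: [0.4604, -0.3581, 0.2719]
eef_rot: [1.529, 1.567, -0.54]
contact_force: [0.0, 0.1, -3.8]
gripper_width: 0.028
```

send_rows(translation=[[0,-0.003,-0.02],[0,-0.008,-0.05],[0,-0.013,-0.085],[0,-0.018,-0.12],[0,-0.024,-0.155],[0,-0.03,-0.19],[0,-0.035,-0.225],[0,-0.04,-0.26],[0,-0.046,-0.295],[0,-0.051,-0.33]], twist=[-3,-6,-9,-12,-15,-18,-21,-24,-27,-29])

```text
time_s: 4.98
ee_pos: [0.5726, -0.0416, 0.2701]
eef_rot: [0.42, 1.569, -1.138]
contact_force: [-0.5, 0.0, -1.2]
gripper_width: 0.0282
```

```bash
cat >> h.py <<'E'
def st():
    s=robot.get_state();R=Ro.from_euler('xyz',s["eef_rot"]).as_matrix()
    print("t",s["time_s"],"p",s["ee_pos"],"ytool",R[:,1],"ztool",R[:,2],"F",s["contact_force"],"M",s["wrist_torque"],"w",round(s["gripper_width"],4))
    return np.array(s["ee_pos"]),R
E
python3 - <<'E'
from h import *
p,R=st(); print(R.T@(np.array([.605,.035,.27])-p))
im=robot.snapshot("top")[:,:,::-1];cv2.imwrite("pics/raw1.png",im)
E
```

```text
t 4.9833 p [ 0.5726 -0.0416  0.2701] ytool [0.9999 0.0123 0.0007] ztool [ 0.0123 -0.9999  0.0015] F [-0.4849  0.0408 -1.2212] M [-0.0195 -0.0038 -0.0208] w 0.0282
[-0.      0.0333 -0.0762]
```

send_rows(translation=[[0,0.01,-0.02],[0,0.02,-0.045],[0,0.03,-0.065],[0,0.0333,-0.0762],[0,0.0333,-0.0762],[0,0.0333,-0.0762],[0,0.0333,-0.0762]], twist=[0,0,0,0,0,0,0])

```text
time_s: 5.62
ee_pos: [0.6055, 0.0416, 0.2695]
eef_rot: [2.927, 1.57, 1.377]
contact_force: [0.7, 0.4, -1.0]
gripper_width: 0.028
```

Run:
```python
from h import *
p,R=st()
t=robot.snapshot("top")[:,:,::-1];s=robot.snapshot("scene")[:,:,::-1]
c=lambda im,r:cv2.resize(im[r[0]:r[1],r[2]:r[3]],None,fx=5,fy=5,interpolation=cv2.INTER_CUBIC)
cv2.imwrite("pics/d.png",np.hstack([c(t,(130,240,240,320)),c(s,(130,240,230,308))]))
print("proj stud",proj("top",[.6939,.036,.1693]),proj("scene",[.6939,.036,.1693]))
```

```text
t 5.6167 p [0.6055 0.0416 0.2695] ytool [0.9998 0.0205 0.0002] ztool [ 0.0205 -0.9998 -0.0008] F [ 0.7046  0.3723 -0.9977] M [ 0.0122 -0.014   0.0042] w 0.028
proj stud [[277.5769 161.9104]] [[251.5145 173.9973]]
```

View pics/d.png

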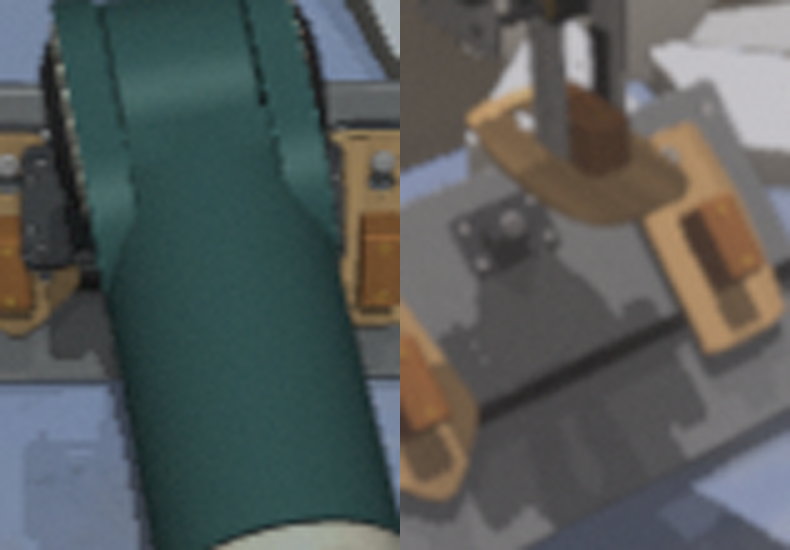

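The top view is now blocked by the arm, but the scene view works: the stud shows at about (252,174), within 1 px of my prediction. The tool can't pitch, so I'll tilt the template in a light grip by pushing its keyhole end against the board below the stud. First I'll settle above that spot.

send_rows(translation=[[0.02,0.0045,0.006],[0.04,0.0045,0.006],[0.06,0.0045,0.006],[0.08,0.0045,0.006],[0.095,0.0045,0.006],[0.1,0.0045,0.006],[0.1,0.0045,0.006],[0.1,0.0045,0.006],[0.1,0.0045,0.006]], twist=[0,0,0,0,0,0,0,0,0])

```text
time_s: 6.47
ee_pos: [0.611, 0.0356, 0.1712]
eef_rot: [1.918, 1.568, 0.367]
contact_force: [0.5, 0.0, -0.4]
gripper_width: 0.0277
```

Run:
```python
from h import *
p,R=st();print(R.T@(np.array([.610,.0352,.155])-p))
```

```text
t 6.4667 p [0.611  0.0356 0.1712] ytool [0.9998 0.0196 0.0028] ztool [ 0.0196 -0.9998 -0.001 ] F [ 0.5105  0.006  -0.3928] M [ 0.0368 -0.0096 -0.0391] w 0.0277
[ 0.0162 -0.0011  0.0004]
```

send_rows(translation=[[0.008,-0.001,0],[0.016,-0.001,0],[0.024,-0.001,0],[0.032,-0.001,0],[0.04,-0.001,0],[0.046,-0.001,0],[0.046,-0.001,0]], twist=[0.4,0.4,0.4,0.4,0.4,0.4,0.4], force=5)

```text
time_s: 7.05
ee_pos: [0.6094, 0.0355, 0.1235]
eef_rot: [2.51, 1.57, 0.952]
contact_force: [-1.1, 1.0, -1.7]
gripper_width: 0.0279
```

Run:
```python
from h import *
p,R=st()
s=robot.snapshot("scene")[:,:,::-1]
cv2.imwrite("pics/e.png",cv2.resize(s[120:240,210:320],None,fx=5,fy=5,interpolation=cv2.INTER_CUBIC))
```

```text
t 7.05 p [0.6094 0.0355 0.1235] ytool [0.9999 0.0126 0.0007] ztool [ 0.0126 -0.9999 -0.0009] F [-1.1192  0.9619 -1.7005] M [ 0.0243 -0.0018 -0.0152] w 0.0279
```

View pics/e.png

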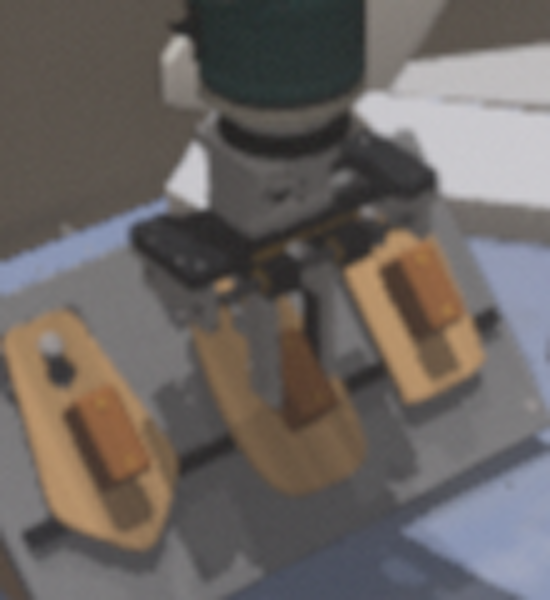

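The tilt is working: the template pivots in the grip with its tip on the board, and contact force stays below 2 N. Continuing down.

send_rows(translation=[[0.006,0,0],[0.012,0,0],[0.018,0,0],[0.024,0,0],[0.029,0,0],[0.033,0,0],[0.033,0,0]], twist=[0,0,0,0,0,0,0])

```text
time_s: 7.68
ee_pos: [0.6095, 0.0356, 0.0905]
eef_rot: [2.703, 1.57, 1.145]
contact_force: [-0.6, -0.1, -1.0]
gripper_width: 0.0281
```

Run:
```python
from h import *
p,R=st()
```

```text
t 7.6833 p [0.6095 0.0356 0.0905] ytool [0.9999 0.0127 0.0005] ztool [ 0.0127 -0.9999 -0.001 ] F [-0.5565 -0.0779 -1.0177] M [-0.0297  0.0152 -0.0312] w 0.0281
```

send_rows(translation=[[0.002,0,0],[0.004,0,0],[0.006,0,0],[0.006,0,0]], twist=[0,0,0,0])

```text
time_s: 8.02
ee_pos: [0.6095, 0.0357, 0.0851]
eef_rot: [2.456, 1.57, 0.898]
contact_force: [-5.1, -0.1, 7.7]
gripper_width: 0.0281
```

send_rows(translation=[[0.002,0,0],[0.004,0,0],[0.004,0,0]], twist=[0,0,0])

```text
time_s: 8.27
ee_pos: [0.6097, 0.0358, 0.0836]
eef_rot: [1.887, 1.569, 0.329]
contact_force: [-19.6, -2.0, 40.5]
gripper_width: 0.028
```

send_rows(translation=[[-0.006,0,0],[-0.012,-0.004,0],[-0.02,-0.01,0],[-0.035,-0.015,0],[-0.05,-0.02,0],[-0.06,-0.02,0],[-0.06,-0.02,0]], twist=[0,0,0,0,0,0,0], force=12)

```text
time_s: 8.85
ee_pos: [0.5905, 0.0356, 0.1459]
eef_rot: [1.688, 1.566, 0.13]
contact_force: [0.4, 0.2, -1.5]
gripper_width: 0.028
```

Run:
```python
from h import *
p,R=st()
s=robot.snapshot("scene")[:,:,::-1]
cv2.imwrite("pics/f.png",cv2.resize(s[140:215,220:310],None,fx=8,fy=8,interpolation=cv2.INTER_CUBIC))
th=np.radians(np.array([30,38,45]))
P=p+[0,0,.019]
for t in th:
    x=np.array([np.cos(t),0,np.sin(t)]);n=np.array([-np.sin(t),0,np.cos(t)]);y=np.array([0,1,0]);G=P-.0065*n
    pts=[G+a*x+b*y+c*n for a,b,c in((28,14,17),(28,-14,17),(-28,14,17),(-28,-14,17),(84,0,-17),(48,0,-17),(-66,0,-17),(0,44,-17),(0,-38,-17))for a,b,c in[(a/1e3,b/1e3,c/1e3)]]
    print(np.degrees(t),np.round(((proj("scene",pts)-[220,140])*8+3.5)).astype(int).tolist())
```

```text
t 8.85 p [0.5905 0.0356 0.1459] ytool [0.9999 0.0127 0.0049] ztool [ 0.0127 -0.9999 -0.0006] F [ 0.4228  0.2117 -1.5414] M [ 0.0373 -0.0042 -0.0033] w 0.028
29.999999999999996 [[350, 346], [411, 320], [430, 468], [490, 440], [282, 260], [330, 334], [487, 577], [300, 479], [475, 399]]
38.0 [[355, 345], [416, 318], [428, 476], [489, 448], [286, 239], [331, 319], [475, 578], [296, 471], [471, 392]]
45.0 [[360, 345], [421, 318], [426, 481], [487, 453], [291, 223], [333, 308], [463, 577], [293, 464], [467, 385]]
```

View pics/f.png

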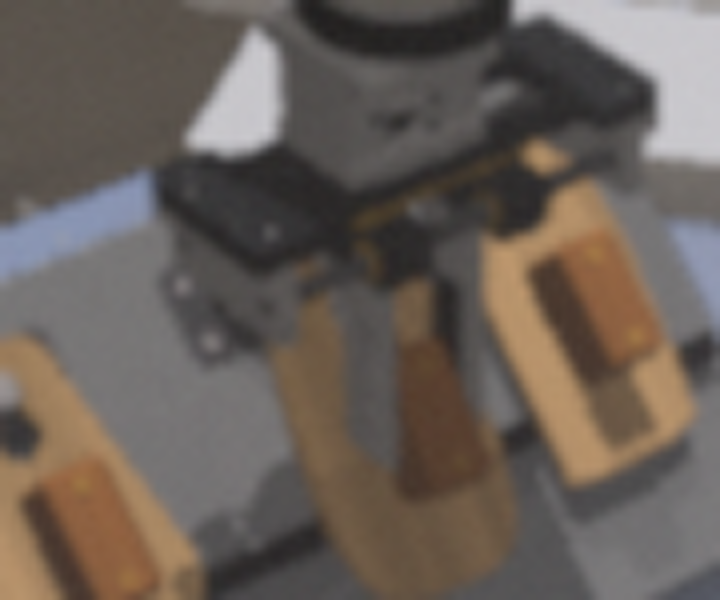

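Run:
```python
from h import *
def blob(f,u,v,r=4):
    g=cv2.cvtColor(cv2.imread(f),cv2.COLOR_BGR2GRAY).astype(float)
    u,v=round(u),round(v);w=g[v-r:v+r+1,u-r:u+r+1];print(w.astype(int))
    m=np.clip(w-115,0,None);Y,X=np.mgrid[v-r:v+r+1,u-r:u+r+1];return (m*X).sum()/m.sum(),(m*Y).sum()/m.sum()
a=blob("pics/rawtop.png",277.6,162);b=blob("pics/rawscene.png",252,174)
print(a,b,tri(a,b))
```

```text
[[ 44  52  58  67  68  59  52  40  39]
 [ 44  55  54  55  55  53  54  50  27]
 [ 51  57  64  83  82  61  54  50  37]
 [ 53  62 104 134 133 110  69  53  53]
 [ 51  80 110 118 119 107  82  53  51]
 [ 45  67  96 111 113 101  73  54  54]
 [ 47  48  69  91  93  76  46  48  55]
 [ 52  47  47  52  56  49  41  48  54]
 [ 79  81  69  51  65  81  81  80  86]]
[[ 88  79  72  65  68  69  71  89  95]
 [ 73  72  67  69  70  72  68  71  72]
 [ 70  71  75  91  96  87  74  68  71]
 [ 69  73  96 117 121 111  93  74  66]
 [ 68  74 106 124 128 123 102  76  67]
 [ 67  73  95 114 123 121 101  73  65]
 [ 66  68  76  91 104 103  87  68  65]
 [ 61  65  62  65  70  69  61  62  66]
 [ 56  62  58  54  52  53  52  60  69]]
(np.float64(277.5), np.float64(161.1590909090909)) (np.float64(252.05769230769232), np.float64(174.1153846153846)) (array([0.6957, 0.0349, 0.1678]), np.float64(0.0034811214325075374))
```

send_rows(translation=[[-0.005,0.01,0],[-0.005,0.02,0],[-0.004,0.03,0],[0,0.04,0],[0.001,0.045,0.001],[0.001,0.045,0.001],[0.001,0.045,0.001],[0.001,0.045,0.001]], twist=[0,0,0,0,0,0,0,0])

```text
time_s: 9.57
ee_pos: [0.6347, 0.035, 0.1434]
eef_rot: [1.726, 1.568, 0.168]
contact_force: [0.1, -0.0, -0.7]
gripper_width: 0.0283
```

Run:
```python
from h import *
p,R=st()
print(R.T@(np.array([.6354,.0352,.1451])-p), "per mm into board:",R.T@np.array([.7071,0.0085,-.7071]))
s=robot.snapshot("scene")[:,:,::-1]
cv2.imwrite("pics/g.png",cv2.resize(s[140:215,220:310],None,fx=8,fy=8,interpolation=cv2.INTER_CUBIC))
```

```text
t 9.5667 p [0.6347 0.035  0.1434] ytool [0.9999 0.0127 0.003 ] ztool [ 0.0127 -0.9999 -0.0005] F [ 0.1144 -0.0155 -0.6604] M [-0.0243  0.0521  0.0298] w 0.0283
[-0.0017  0.0007 -0.0002] per mm into board: [0.7092 0.7051 0.0008]
```

View pics/g.png

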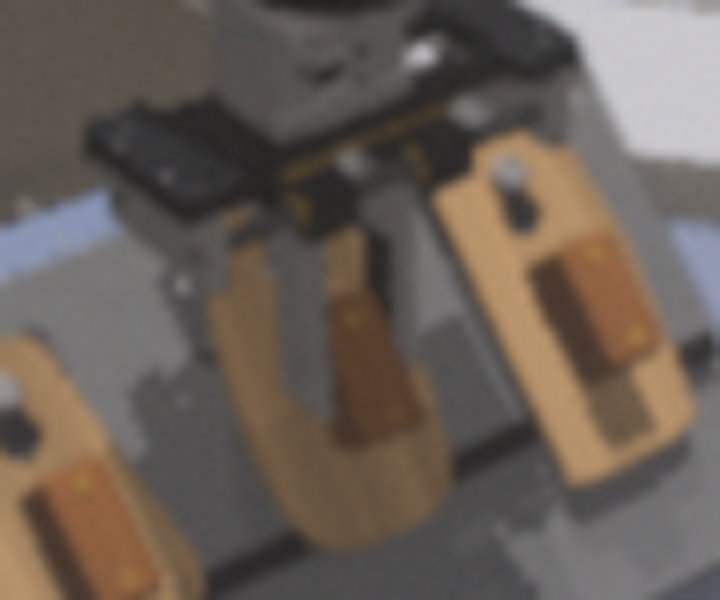

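The template is held tilted over the free stud, with clear gaps to both neighbours. Feeling in along the board normal.

send_rows(translation=[[0.001,0.001,0],[0.002,0.002,0],[0.003,0.003,0],[0.004,0.004,0],[0.004,0.004,0]], twist=[0,0,0,0,0])

```text
time_s: 10.03
ee_pos: [0.6388, 0.0351, 0.1394]
eef_rot: [1.723, 1.568, 0.165]
contact_force: [0.5, 0.7, -1.7]
gripper_width: 0.0276
```

send_rows(translation=[[0.001,0.001,0],[0.002,0.002,0],[0.002,0.002,0]], twist=[0,0,0])

```text
time_s: 10.28
ee_pos: [0.6409, 0.0351, 0.1371]
eef_rot: [1.74, 1.568, 0.182]
contact_force: [0.2, -0.5, -0.7]
gripper_width: 0.0277
```

send_rows(translation=[[0.001,0.001,0],[0.002,0.002,0],[0.002,0.002,0]], twist=[0,0,0])

```text
time_s: 10.53
ee_pos: [0.643, 0.0351, 0.1349]
eef_rot: [1.75, 1.568, 0.192]
contact_force: [0.1, -1.2, -1.6]
gripper_width: 0.0275
```

send_rows(translation=[[0.001,0.001,0],[0.002,0.002,0],[0.002,0.002,0]], twist=[0,0,0])

```text
time_s: 10.78
ee_pos: [0.6449, 0.0352, 0.1327]
eef_rot: [1.785, 1.569, 0.227]
contact_force: [0.0, 0.8, -0.8]
gripper_width: 0.0279
```

send_rows(translation=[[0.001,0.001,0],[0.001,0.001,0],[0.001,0.001,0]], twist=[0,0,0])

```text
time_s: 11.03
ee_pos: [0.646, 0.0352, 0.1318]
eef_rot: [1.782, 1.568, 0.224]
contact_force: [-1.5, -0.4, 2.5]
gripper_width: 0.0278
```

send_rows(translation=[[0.001,0.001,0],[0.001,0.001,0],[0.001,0.001,0]], twist=[0,0,0])

```text
time_s: 11.28
ee_pos: [0.6471, 0.0352, 0.1308]
eef_rot: [1.773, 1.568, 0.215]
contact_force: [-2.1, 0.4, 1.7]
gripper_width: 0.028
```

send_rows(translation=[[0.001,0.001,0],[0.0015,0.0015,0],[0.0015,0.0015,0]], twist=[0,0,0])

```text
time_s: 11.53
ee_pos: [0.6487, 0.0352, 0.1293]
eef_rot: [1.772, 1.568, 0.214]
contact_force: [-2.2, 0.6, 4.6]
gripper_width: 0.0281
```

send_rows(translation=[[0.001,0.001,0],[0.001,0.001,0],[0.001,0.001,0]], twist=[0,0,0])

```text
time_s: 11.78
ee_pos: [0.6497, 0.0352, 0.1285]
eef_rot: [1.761, 1.568, 0.202]
contact_force: [-4.6, 0.3, 6.2]
gripper_width: 0.028
```

Run:
```python
from h import *
p,R=st()
s=robot.snapshot("scene")[:,:,::-1]
cv2.imwrite("pics/i.png",cv2.resize(s[140:215,220:310],None,fx=8,fy=8,interpolation=cv2.INTER_CUBIC))
```

```text
t 11.7833 p [0.6497 0.0352 0.1285] ytool [0.9999 0.0127 0.0025] ztool [ 0.0127 -0.9999 -0.0005] F [-4.5945  0.2768  6.181 ] M [-0.024   1.2622  0.0614] w 0.028
```

View pics/i.png

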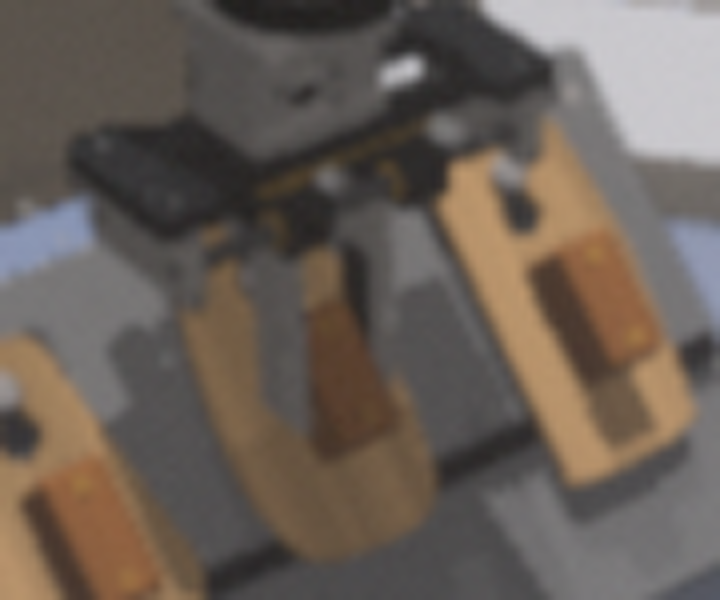

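send_rows(translation=[[0.0007,0.0007,0],[0.001,0.001,0],[0.001,0.001,0]], twist=[0,0,0])

```text
time_s: 12.08
ee_pos: [0.6505, 0.0353, 0.1278]
eef_rot: [1.759, 1.569, 0.201]
contact_force: [-7.2, -0.1, 11.4]
gripper_width: 0.0281
```

send_rows(translation=[[0.0007,0.0007,0],[0.001,0.001,0],[0.001,0.001,0]], twist=[0,0,0])

```text
time_s: 12.33
ee_pos: [0.6511, 0.0353, 0.1273]
eef_rot: [1.761, 1.57, 0.203]
contact_force: [-10.6, -1.1, 13.5]
gripper_width: 0.0281
```

send_rows(translation=[[0.0007,0.0007,0],[0.0007,0.0007,0],[0.0007,0.0007,0]], twist=[0,0,0], force=40)

```text
time_s: 12.58
ee_pos: [0.6513, 0.0353, 0.1273]
eef_rot: [1.538, 1.571, -0.021]
contact_force: [-12.3, -1.3, 17.0]
gripper_width: 0.0279
```

send_rows(translation=[[0.0017,-0.0003,0],[0.0027,-0.0013,0],[0.0037,-0.0023,0],[0.0037,-0.0023,0]], twist=[0,0,0,0])

```text
time_s: 12.92
ee_pos: [0.65, 0.0354, 0.1261]
eef_rot: [1.574, 1.568, 0.016]
contact_force: [-9.1, -1.7, 32.8]
gripper_width: 0.028
```

send_rows(translation=[[0.0005,-0.001,0],[0.0015,-0.002,0],[0.0025,-0.003,0],[0.0025,-0.003,0]], twist=[0,0,0,0])

```text
time_s: 13.25
ee_pos: [0.6471, 0.0353, 0.1237]
eef_rot: [1.577, 1.567, 0.019]
contact_force: [-3.2, -0.4, 6.5]
gripper_width: 0.0278
```

```bash
cat >> h.py <<'E'
def sl():
    p,R=st();P=p+[0,0,.019]-np.array([.710,.0358,.153]);F=np.array(robot.get_state()["contact_force"])
    print("s",(P[0]+P[2])*707.1,"n",(P[2]-P[0])*707.1,"Fs",(F[0]+F[2])*.707,"Fn",(F[2]-F[0])*.707,"Fy",F[1])
E
python3 -c "
from h import *
sl()"
```

```text
t 13.25 p [0.6471 0.0353 0.1237] ytool [0.9999 0.0127 0.0036] ztool [ 0.0127 -0.9999 -0.    ] F [-3.2168 -0.3606  6.4588] M [0.0677 0.5478 0.1079] w 0.0278
s -51.7808926373045 n 37.209667551228684 Fs 2.2921078445586343 Fn 6.840624123088553 Fy -0.36059435723578687
```

send_rows(translation=[[0.0013,-0.0007,0],[0.0023,-0.0017,0],[0.0033,-0.0027,0],[0.0033,-0.0027,0]], twist=[0,0,0,0])

```text
time_s: 13.58
ee_pos: [0.6447, 0.0354, 0.1211]
eef_rot: [1.607, 1.566, 0.049]
contact_force: [-5.8, -0.5, 15.8]
gripper_width: 0.0282
```

```bash
python3 -c "
from h import *
sl()"
```

```text
t 13.5833 p [0.6447 0.0354 0.1211] ytool [0.9999 0.0127 0.0046] ztool [ 0.0127 -0.9999 -0.0002] F [-5.7537 -0.4552 15.7857] M [0.0225 1.4013 0.1115] w 0.0282
s -55.301003039365554 n 37.11314390000928 Fs 7.092633728379226 Fn 15.228341619180776 Fy -0.45522630757727883
```

Sliding freely. Fs is only friction and Fy is about 0.

send_rows(translation=[[0.0011,-0.0009,0],[0.0021,-0.0019,0],[0.0031,-0.0029,0],[0.0036,-0.0034,0],[0.0036,-0.0034,0]], twist=[0,0,0,0,0])

```text
time_s: 14.0
ee_pos: [0.6414, 0.0355, 0.118]
eef_rot: [1.608, 1.566, 0.05]
contact_force: [-5.8, 0.2, 12.6]
gripper_width: 0.0279
```

```bash
python3 -c "
from h import *
sl()"
```

```text
t 14.0 p [0.6414 0.0355 0.118 ] ytool [0.9999 0.0128 0.0052] ztool [ 0.0128 -0.9999 -0.0002] F [-5.8494  0.2363 12.5705] M [0.1291 1.0728 0.0621] w 0.0279
s -59.77038213574511 n 37.19261772694446 Fs 4.751819920664164 Fn 13.022897633583414 Fy 0.23630788164399047
```

send_rows(translation=[[0.0011,-0.0009,0],[0.0021,-0.0019,0],[0.0031,-0.0029,0],[0.0031,-0.0029,0]], twist=[0,0,0,0])

```text
time_s: 14.33
ee_pos: [0.6388, 0.0356, 0.1154]
eef_rot: [1.615, 1.565, 0.057]
contact_force: [-4.9, -0.4, 11.4]
gripper_width: 0.0281
```

send_rows(translation=[[0.0011,-0.0009,0],[0.0016,-0.0014,0],[0.0021,-0.0019,0],[0.0021,-0.0019,0]], twist=[0,0,0,0])

```text
time_s: 14.67
ee_pos: [0.638, 0.0357, 0.1147]
eef_rot: [1.613, 1.562, 0.055]
contact_force: [-3.7, 0.3, 19.2]
gripper_width: 0.0279
```

```bash
python3 -c "
from h import *
sl()"
```

```text
t 14.6667 p [0.638  0.0357 0.1147] ytool [0.9999 0.0129 0.0089] ztool [ 0.0129 -0.9999 -0.0004] F [-3.7199  0.3062 19.2017] M [0.0034 0.8414 0.0449] w 0.0279
s -64.5657704093227 n 37.249082178645274 Fs 10.94559250599049 Fn 16.205580884658563 Fy 0.3061859812501476
```

send_rows(translation=[[0.0012,-0.0013,0],[0.0022,-0.0023,0],[0.0027,-0.0028,0],[0.0027,-0.0028,0]], twist=[0,0,0,0])

```text
time_s: 15.0
ee_pos: [0.6377, 0.0357, 0.1146]
eef_rot: [1.611, 1.556, 0.053]
contact_force: [0.0, -1.2, 27.1]
gripper_width: 0.0278
```

```bash
python3 -c "
from h import *
sl()"
```

```text
t 15.0 p [0.6377 0.0357 0.1146] ytool [0.9998 0.0127 0.0149] ztool [ 0.0127 -0.9999 -0.0006] F [ 0.0394 -1.1863 27.1052] M [-0.155   0.1508  0.0597] w 0.0278
s -64.85866878899697 n 37.3529896890326 Fs 19.1912087626463 Fn 19.135534886990303 Fy -1.1862864451675432
```

The slide has hit a hard stop at s = -64.9 mm, where home should be -65.5 mm. Relaxing the push, then releasing.

send_rows(translation=[[0,0,0],[0,0,0],[0,0,0]], twist=[0,0,0], force=10)

```text
time_s: 15.25
ee_pos: [0.6379, 0.0357, 0.115]
eef_rot: [1.603, 1.556, 0.045]
contact_force: [-5.0, -1.0, 13.1]
gripper_width: 0.0282
```

send_rows(translation=[[0,0,0],[0,0,0],[0,0,0],[0,0,0],[0,0,0],[0,0,0]], twist=[0,0,0,0,0,0], jaw=0.05)

```text
time_s: 15.75
ee_pos: [0.6373, 0.0355, 0.1146]
eef_rot: [1.589, 1.557, 0.031]
contact_force: [-6.1, -0.7, 6.8]
gripper_width: 0.0502
```

send_rows(translation=[[-0.01,-0.003,0],[-0.025,-0.01,0],[-0.045,-0.02,0],[-0.07,-0.04,0],[-0.1,-0.06,0],[-0.13,-0.085,0],[-0.16,-0.11,0],[-0.16,-0.14,0],[-0.16,-0.17,0],[-0.16,-0.2,0]], twist=[0,0,0,0,0,0,0,0,0,0])

```text
time_s: 16.58
ee_pos: [0.4338, 0.0329, 0.2724]
eef_rot: [1.586, 1.555, 0.028]
contact_force: [0.7, 0.0, -0.3]
gripper_width: 0.05
```

send_rows(translation=[[0,-0.01,0.03],[0,-0.02,0.06],[0,-0.03,0.09],[0,-0.04,0.125],[0,-0.04,0.16],[0,-0.04,0.195],[0,-0.04,0.23],[0,-0.04,0.265],[0,-0.04,0.3],[0,-0.04,0.3]], twist=[0,0,0,0,0,0,0,0,0,0])

```text
time_s: 17.42
ee_pos: [0.3964, -0.2731, 0.2718]
eef_rot: [1.487, 1.555, -0.077]
contact_force: [-0.7, 0.0, -0.1]
gripper_width: 0.05
```

Run:
```python
from h import *
st()
t=robot.snapshot("top")[:,:,::-1];s=robot.snapshot("scene")[:,:,::-1]
cv2.imwrite("pics/rt.png",t)
c=lambda im,r,f:cv2.resize(im[r[0]:r[1],r[2]:r[3]],None,fx=f,fy=f,interpolation=cv2.INTER_CUBIC)
a=c(t,(140,212,212,344),6);b=c(s,(140,235,200,315),5);b=cv2.resize(b,(a.shape[1]*b.shape[1]//a.shape[1],b.shape[0]))
cv2.imwrite("pics/j.png",a);cv2.imwrite("pics/k.png",b)
```

```text
t 17.4167 p [ 0.3964 -0.2731  0.2718] ytool [0.9999 0.0067 0.0156] ztool [ 0.0066 -1.      0.0013] F [-0.7109  0.018  -0.146 ] M [0.0328 0.0786 0.0224] w 0.05
```

View pics/j.png

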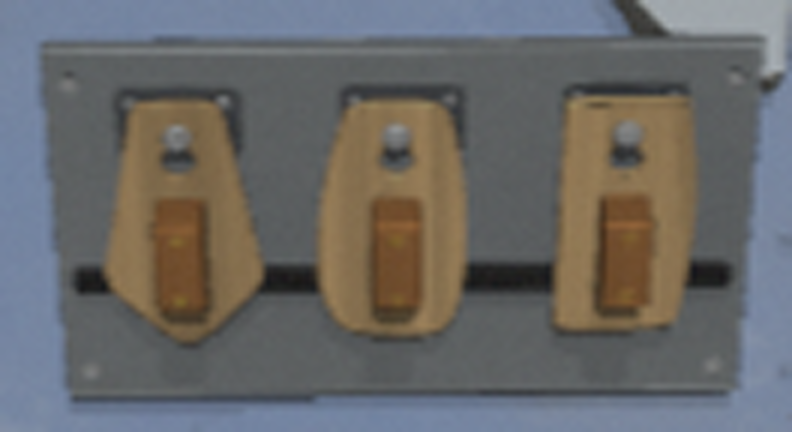

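View pics/k.png

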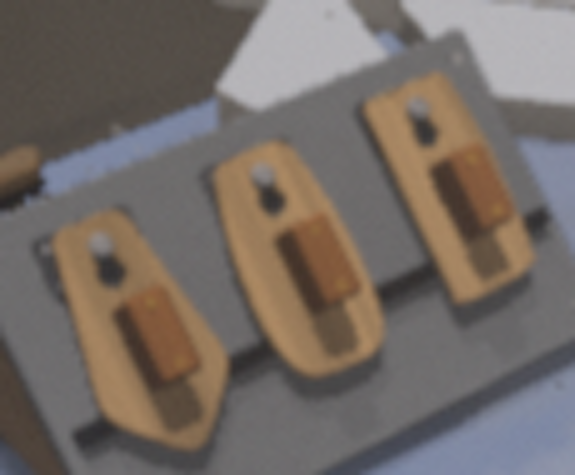

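The template hangs exactly like its neighbours. The stud's head covers the top of the slot, the grip bars line up in one row, and the arm is clear.

```bash
python3 -c "
from station import robot
print(robot.job_done())"
```

```text
the job is handed in; nothing more can be done
None
```

The template now hangs on the middle stud with its grip bar outwards, released, and I have handed the job in at about 17.5 s of the 70 s. No verdict was reported, so success rests on the checks below.

**What I did:** The moves can't pitch the tool. I gripped the bar lightly and pushed the keyhole end against the bare board, so the template tilted to the slope in the grip. I then put the keyhole over the stud, pressed until it rested on the strip (about 17 N), and slid it down to a hard stop. I relaxed the push, released the bar and backed away.

**Last checks:**
- **Position:** The stop came at 64.9 mm down the slope, against 65.5 mm expected. That is within about 1 mm, but the calibration is only good to about 2 mm.
- **Fit:** Both final pictures show the stud's head over the upper end of the slot. The template is straight, and its bar lines up with the two hung ones.
- **Not measured:** I had no direct reading of how far the collar is pressed. I judged it from the depth while pressing and from the pictures.
- **Neighbours and bystanders:** The two hung templates look unmoved, and nothing came near them. I did not check the other things on the table one by one, but the arm's path stayed clear of them.

**What went wrong:** One step while tilting pressed harder than I meant. It reached about 45 N at the wrist through the held template, against a limit of 120 N, and I backed off at once.

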